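Put the vee block away in its case and lower the heavy lid

ROBOT

A 6-joint arm with a two-finger parallel gripper is mounted at the origin on a cart in front of the work surface, level with it; the furniture and walls round the work are solid. World frame = base frame: x ahead of the robot, y to its left, z up, the work surface at z = 0. Lengths are in m, angles in rad, forces in N, time in s.
With the tool pointing down it reaches from about 0.375 to 0.9 m from the base axis. Payload 3.1 kg.
Tool frame: the origin (TCP) lies between the finger pads; the fingertips stand 25 mm ahead of it and the grasp point (between the pads) lies 6 mm ahead of it; y points along the fingers, x is the direction in which the jaws open and shut, and the axes are right-handed (so a half turn about y gives the same grasp; the last joint's range is limited). The gripper opens to 87 mm and grips with 3 to 60 N. Pads are 19 mm wide; open, the fingers measure 117 mm over their backs; the gripper's body (75 mm by 190 mm) begins 51 mm behind the grasp point.
Start: joints at [-1.312, 0.527, 1.433, -0, 1.181, -0.178], TCP at [0.264, -0.566, 0.248] pointing down, gripper open.
Joint ranges: [-3.08, 3.08], [-0.75, 2.2], [0.22, 2.44], [-1.43, 4.57], [0, 2.65], [-2.85, 2.85]. Speed limits (rad/s): [2.79, 2.79, 3.14, 3.14, 3.14, 3.14].

INTERFACE

Orientations are given as a unit quaternion [x, y, z, w].
In Python, from rig import robot gives the robot as it stands.
- The arm moves only by the tool carry_out, never from a script. Its argument "moves" is a list of rows, each a list of 7 numbers: the opening, from 0 (shut) to 1 (fully open), then the shift along the tool's x, y, z in cm, then the turn, a rotation vector about the tool's x, y, z in rad. In form: [[grip, x, y, z, rx, ry, rz], ...]. A call has 1 to 20 rows; each row is the pose to reach, as a shift and turn from the pose commanded when the call began, along the tool's axes at that moment; what a row does not reach only later rows make up. A row lasts 1/10 s, in which the tool goes at most 50 mm and 8.59 degrees, less where a joint would pass 70% of its speed; a pose out of reach is approached as far as the arm can. A call with a gripper value outside its range is refused whole. The fingers move at their own pace and stop on an object; "force" is the grip in N (left out, the last holds). Time passes only in rows, so rows that repeat a pose let the fingers close. It gives the time, the measured TCP pose, the force and the opening at its end, in the units of the state.
- robot.get_obs(): the state, without advancing time (a new reading comes with each control period).
- robot.camera(name): name is "side" or "top"; returns the picture (384x512x3 uint8, red, green, blue); there is no depth.
- robot.camera_params(name): a dict with "fx", "fy", "cx", "cy" (pixels), "extrinsics" (4x4, takes a point from camera to world coordinates). Camera axes: x right, y down, z forward; pixel columns grow to the right and rows downward; lengths in m; the calibration is good to about 2 mm. A picture is of the moment at which its call begins. camera_params takes no time and is no camera call.
- robot.hand_in(): hands the job in, once; it reports no verdict.
The state is a dict: "time": time; "q": joint angles; "joint_velocities": joint speeds; "joint_torque": joint torques, N m; "position": TCP position; "tool_rot": TCP orientation; "ft_force": force on the tool from outside, world axes, zero at the start; "moment": the same for the moment, N m; "grip_width": finger opening in m.
Only numpy, scipy, OpenCV 4.12 (cv2) and the standard library are available. Lean on these libraries where they do the work, as an engineer would, in place of code of your own. Each camera call takes 0.05 s, during which the arm holds its last target.

TASK

Take the steel vee block out of the open vice and set it down, without dropping it, in the pocket of the wooden case, groove upward and square to the hinge. Then close the heavy lid all the way by pushing it down slowly, so that it does not slam. Do not knock the tin, the chuck key or the oil can about.

Things in the scene. Friction and masses are not known exactly. Their poses are not given: they have to be found in the camera images.
- vee: Loose steel vee block, 62 (its x) x 44 (y) x 40 mm high, about 0.6 kg; 90 degree groove, 32 mm wide, 16 deep, along its x in the top. Origin: centre of the underside; z up. It starts between the vice's jaws, x along the vice's y: there fingers can reach only its two grooved ends, 62 mm apart, solid across up to 20 mm above the underside.
- vice: Small grey drilling vice, fixed. Origin under its middle on the bench; its screw points along its -x, roughly to the robot. Reaches x -112 to +75 mm, y +-30 (low feet +-44). The block lies on its bed, 16 mm above the bench, midway between jaws 54 mm apart along x; they are 60 mm long along y, tops 54 mm above the bench; the gap is open at both y ends.
- case: Fitted wooden case, fixed, 140 mm (its x) by 170 mm (y), 52 mm high without the lid. Origin at the centre of its underside, z up; x points to the hinged side, roughly to the robot's right (world -y). The open lid stands there. Inside is a dark wooden filling, its top 46 mm above the bench, with one pocket. An overhead shelf hangs from world x = 0.59 on, 0.68 m above the bench: keep the arm low.
- pocket (a point): Middle of the pocket's floor, 8 mm above the bench, 14 mm from the case's centre along its -x; axes as the case. Pocket 72 mm along x, 54 along y, 38 deep: the block fits only with its groove along x (either way round). At the middle of both y sides a finger well, 40 mm wide along x, as deep as the floor, reaches to y +-70 mm; no room for fingers at the x ends.
- lid (a joint): Lid angle in rad: 0 closed, 1.57 upright, up to 1.9 leaning back; starts at 1.45 to 1.75. The lid weighs 0.9 kg on a stiff friction hinge (0.72 N m) that just carries its weight: it stays where left, but runs on and slams if shoved. Pushed near its free edge it takes about 6 N upright, 1 to 2 N nearly closed.
- lid_hinge (a point): Middle of the lid's hinge axis, 52 mm above the bench, at the case's x = +70 mm; the axis runs along the case's y. Turns with the lid: x points from the free edge to the hinge, z out of the outer face. Closed, its axes are those of the case.
- lid_edge (a point): Middle of the lid's free edge on its outer face (top when closed; looks to the robot's right when open). The lid is a flat plate, 140 mm from hinge to free edge, 170 wide, 10 thick; its inner face lies in the plane through the hinge axis. Axes as lid_hinge.
- ring_tin: Empty round bare metal tin, 64 mm across, 32 mm high, on the bench, a bystander. Origin at the centre of its underside.
- chuck_key: T-shaped steel chuck key lying on the bench, 95 by 88 mm, 17 mm high, a bystander. Origin under its middle.
- oil_can: Copper pump oiler with a thin spout, 64 mm across, 125 mm high, standing on the bench, a bystander. Origin at the centre of its underside.

How it is judged:
On the way:
1. the vee block stands in the pocket, let go, while the lid is still open (horizontal distance between vee and pocket below 0.01 m and z of vee in the frame of pocket below 0.004 m and angle between the x axis of vee and the x axis of case, either way round below 0.25 rad and angle between vee's own z axis and vertical below 0.12 rad and contact force between the fingers and vee below 0.1 N and value of joint lid above 1 rad), for 0.2 s.
At the end, for the whole second after the job is handed in: The vee block rests on the pocket's floor (origin within 10 mm of the pocket's middle sideways, at most 4 mm above the floor), groove up (within 0.12 rad) and along the case's x (within 0.25 rad), and the lid is closed to within 0.04 rad (6 mm at its free edge) (horizontal distance between vee and pocket below 0.01 m and z of vee in the frame of pocket below 0.004 m and angle between the x axis of vee and the x axis of case, either way round below 0.25 rad and angle between vee's own z axis and vertical below 0.12 rad and value of joint lid below 0.04 rad and linear speed of vee below 0.02 m/s); the robot touches nothing.
It fails at once if the lid slams: it closes faster than 1.5 rad/s (0.21 m/s at its free edge) within its last 0.35 rad (value of joint lid below 0.35 rad and velocity of joint lid below -1.5 rad/s).
It fails at once if the vee block is dropped: it moves faster than 0.4 m/s over the pocket, less than 35 mm above its floor (horizontal distance between vee and pocket below 0.03 m and z of vee in the frame of pocket below 0.035 m and linear speed of vee above 0.4 m/s).
It fails at once if the tin, the chuck key or the oil can is moved by more than 40 mm (distance of any of ring_tin, chuck_key, oil_can from where it was at the start of the episode above 0.04 m).
It also fails if it takes over 69 s, if anything falls off the work surface, if the arm or the gripper's body presses on something with over 40 N, if the wrist force passes 120 N, or if a joint passes its speed limit or range.

## Working session

There is one attempt and no reset: what is moved stays moved. The work goes in short steps, Python scripts to look and compute and a tool call to move; the robot and the scene stay as the last step left them, time stands still between calls to the robot, and variables do not carry over. Pictures are saved under pics/ and viewed, and the job is handed in when it is done.

Besides the shell and the picture viewer there is one more tool, called after ">>>" by a JSON object that holds its "op" and its "data". carry_out: Moves the arm, as the interface text tells. Its arguments: {"type":"object","properties":{"moves":{"type":"array"},"force":{"type":"number"}},"required":["moves"]}

```bash
ls; mkdir -p pics
python3 - <<'E'
from rig import robot
import cv2
for n in("side","top"):
    im=robot.camera(n); cv2.imwrite(f"pics/{n}0.png",im[:,:,::-1])
    print(n,{k:(v if not hasattr(v,'tolist') else v.round(4).tolist()) for k,v in robot.camera_params(n).items()})
print(robot.get_obs())
E
```

```text
pics
side {'fx': 367.6987995491277, 'fy': 367.6987995491277, 'cx': 255.10110697575055, 'cy': 191.6227373255977, 'extrinsics': [[-0.8721, -0.204, 0.4448, 0.1935], [-0.4893, 0.3703, -0.7896, 0.7768], [-0.0036, -0.9062, -0.4228, 0.4501], [0.0, 0.0, 0.0, 1.0]]}
top {'fx': 420.420728242977, 'fy': 420.420728242977, 'cx': 256.5198979322256, 'cy': 189.18360226775104, 'extrinsics': [[0.0087, -0.9879, 0.1546, 0.4137], [-0.9999, -0.0078, 0.0066, 0.0993], [-0.0053, -0.1546, -0.988, 1.0552], [0.0, 0.0, 0.0, 1.0]]}
{'time': 0.1, 'q': array([-1.31251429e+00,  5.28386177e-01,  1.43375317e+00, -2.06764592e-05,
        1.18138821e+00, -1.78517362e-01]), 'joint_velocities': array([-0.0013884 , -0.00142645, -0.00145403, -0.00054139, -0.00049564,
        0.0007334 ]), 'joint_torque': array([-9.42130350e-05, -4.40984952e+01, -1.77150410e+01,  6.35495991e-02,
        5.34155464e-02, -5.33021444e-05]), 'position': array([ 0.26425759, -0.56572551,  0.24666814]), 'tool_rot': array([-0.59599865,  0.3802936 , -0.37927917,  0.59691682]), 'ft_force': array([ 0.1946608 , -0.49648236, -0.42300335]), 'moment': array([-0.0504832 , -0.03370798, -0.02071438]), 'grip_width': 0.08685507664068817}
```

View pics/side0.png

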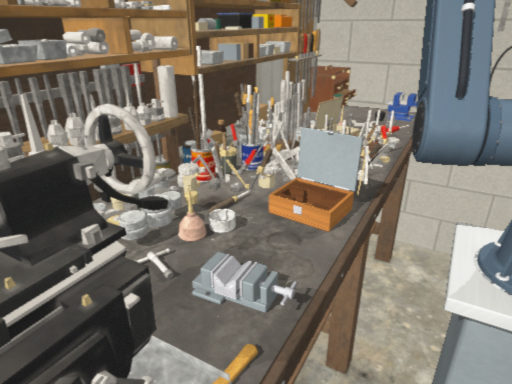

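View pics/top0.png

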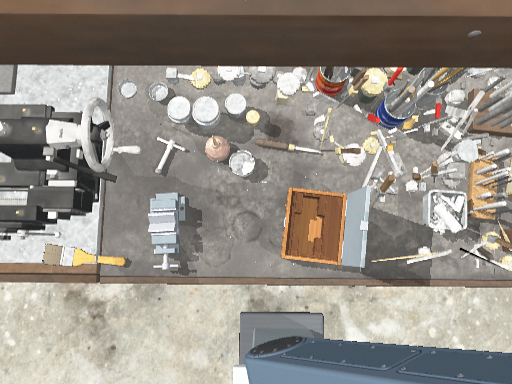

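```bash
python3 - <<'E'
import cv2
t=cv2.imread("pics/top0.png"); 
cv2.imwrite("pics/top0a.png",cv2.resize(t[40:240,100:260],None,fx=3.0,fy=3.0,interpolation=cv2.INTER_CUBIC))
cv2.imwrite("pics/top0b.png",cv2.resize(t[40:240,240:480],None,fx=3.0,fy=3.0,interpolation=cv2.INTER_CUBIC))
E
python3 -c "
from scipy.spatial.transform import Rotation as R
print(R.from_quat([-0.59599865,  0.3802936 , -0.37927917,  0.59691682]).as_matrix().round(3))"
```

```text
[[ 0.423 -0.001  0.906]
 [-0.906  0.002  0.423]
 [-0.002 -1.     0.   ]]
```

View pics/top0a.png

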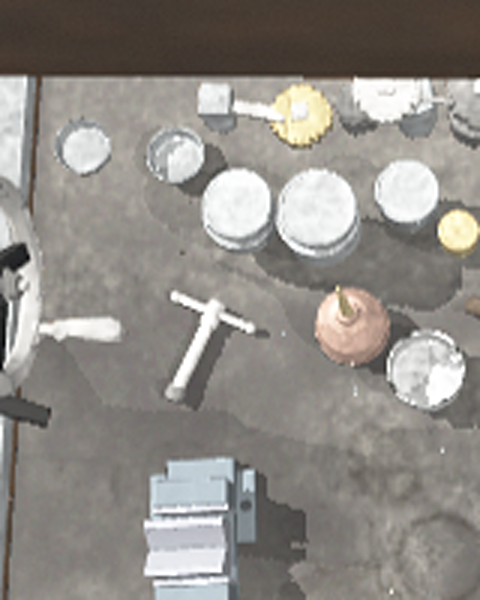

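View pics/top0b.png

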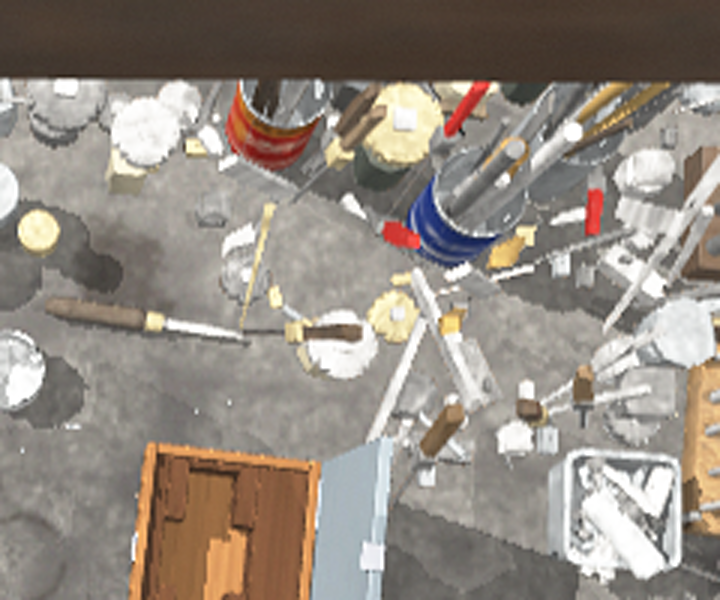

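Run:
```python
import cv2
t=cv2.imread("pics/top0.png"); s=cv2.imread("pics/side0.png")
a=lambda n,i,f:cv2.imwrite(n,cv2.resize(i,None,fx=f,fy=f,interpolation=cv2.INTER_NEAREST))
a("pics/v.png",t[185:280,135:205],6)
a("pics/c.png",t[180:275,275:380],6)
a("pics/sv.png",s[240:320,185:305],6)
a("pics/sc.png",s[120:235,260:370],5)
```

```text
(no output)
```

View pics/v.png

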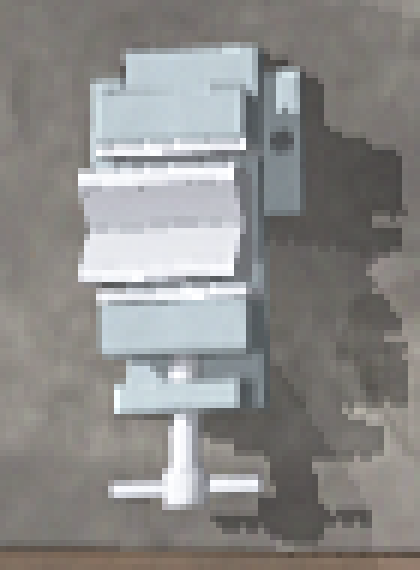

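View pics/c.png

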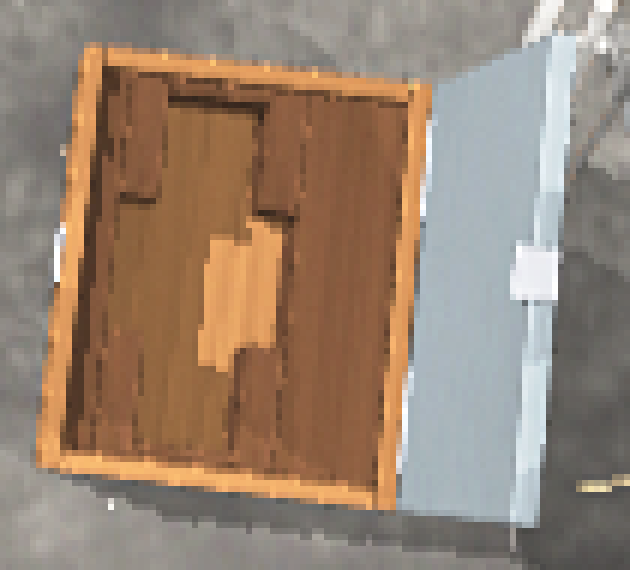

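View pics/sv.png

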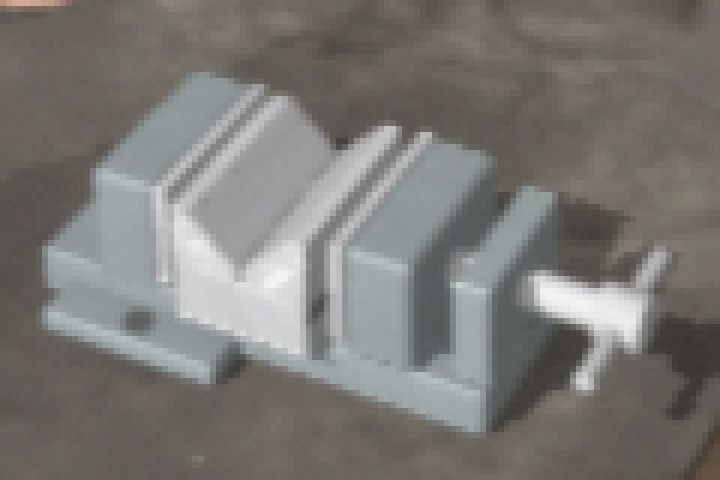

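View pics/sc.png

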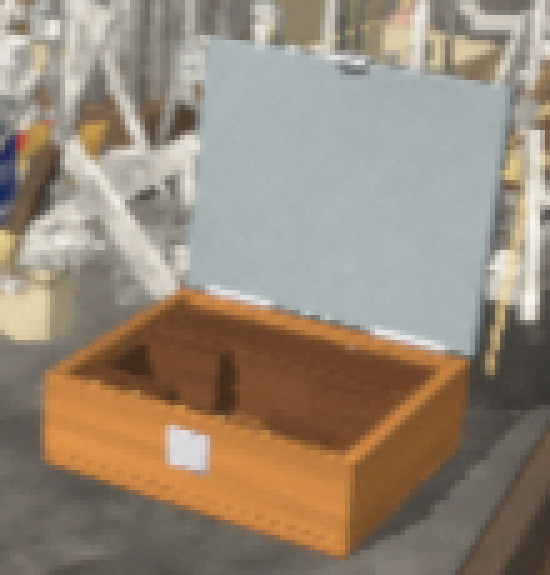

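```bash
cat > h.py <<'E'
import numpy as np
from rig import robot
def ray(n,u,v):
    p=robot.camera_params(n);E=p["extrinsics"]
    d=E[:3,:3]@np.array([(u-p["cx"])/p["fx"],(v-p["cy"])/p["fy"],1.]);return E[:3,3],d
def onz(n,u,v,z):
    o,d=ray(n,u,v);return o+d*(z-o[2])/d[2]
def two(a,b):
    (o1,d1),(o2,d2)=ray("top",*a),ray("side",*b)
    s=np.linalg.lstsq(np.c_[d1,-d2],o2-o1,rcond=None)[0]
    p,q=o1+s[0]*d1,o2+s[1]*d2;return (p+q)/2,np.linalg.norm(p-q)
def proj(n,P):
    p=robot.camera_params(n);c=np.linalg.inv(p["extrinsics"])@np.r_[P,1]
    return c[0]/c[2]*p["fx"]+p["cx"],c[1]/c[2]*p["fy"]+p["cy"]
E
python3 - <<'E'
from h import *
np.set_printoptions(precision=4,suppress=True)
c=lambda x,y,ox,oy,f:(ox+x/f-.5+0*f,oy+y/f-.5)
T=lambda x,y:c(x,y,275,180,6); V=lambda x,y:c(x,y,135,185,6); SV=lambda x,y:c(x,y,185,240,6); SC=lambda x,y:c(x,y,260,120,5)
print("case rim top view z=.052")
Q=np.array([onz("top",*T(*p),.052) for p in [(84,44),(432,84),(396,510),(40,467)]]);print(Q[:,:2],Q.mean(0))
for i in range(4): print(np.linalg.norm(Q[i]-Q[(i+1)%4]))
print("case side view")
S=np.array([onz("side",*SC(*p),.052) for p in [(180,287),(470,357),(348,462),(45,372)]]);print(S[:,:2],S.mean(0))
print("lid edge two", two(T(575,37),SC(210,40)), two(T(538,525),SC(510,88)))
print("vee top"); 
W=np.array([onz("top",*V(*p),.056) for p in [(78,173),(235,165),(237,277),(78,283)]]);print(W[:,:2],W.mean(0))
print("vee side")
X=np.array([onz("side",*SV(*p),.056) for p in [(172,205),(280,93),(402,124),(303,240)]]);print(X[:,:2],X.mean(0))
print("jaw tops top"); J=np.array([onz("top",*V(*p),.054) for p in [(91,82),(247,75),(247,352),(103,355)]]);print(J[:,:2],J.mean(0))
for n,p,z in[("tin",(242.3,163),.032),("can",(217,147.5),.04)]: print(n,onz("top",*p,z))
print("key",onz("top",158,172,.01),onz("top",157,138,.01),onz("top",186,150,.01))
E
```

```text
case rim top view z=.052
[[ 0.577   0.0288]
 [ 0.5618 -0.1108]
 [ 0.3932 -0.0927]
 [ 0.4086  0.0465]] [ 0.4852 -0.032   0.052 ]
0.1404181342007436
0.1695219124561525
0.140053161767454
0.16926586596307835
case side view
[[ 0.5609 -0.1063]
 [ 0.3933 -0.0924]
 [ 0.4104  0.0473]
 [ 0.576   0.0288]] [ 0.4851 -0.0307  0.052 ]
lid edge two (array([ 0.5598, -0.1324,  0.1869]), np.float64(0.0021554702701455323)) (array([ 0.393 , -0.1138,  0.1889]), np.float64(0.003080589676350371))
vee top
[[0.5096 0.3658]
 [0.5133 0.3033]
 [0.4689 0.3008]
 [0.466  0.3636]] [0.4894 0.3334 0.056 ]
vee side
[[0.5081 0.3659]
 [0.511  0.3042]
 [0.4701 0.3   ]
 [0.467  0.361 ]] [0.4891 0.3328 0.056 ]
jaw tops top
[[0.5464 0.3629]
 [0.5497 0.3004]
 [0.4395 0.2961]
 [0.4379 0.3529]] [0.4934 0.3281 0.054 ]
tin [0.6394 0.1421 0.032 ]
can [0.6765 0.2052 0.04  ]
key [0.6193 0.3565 0.01  ] [0.7082 0.3631 0.01  ] [0.6771 0.2874 0.01  ]
```

```bash
cat >> h.py <<'E'
from scipy.spatial.transform import Rotation as R
def go(*targets):
    """targets (x,y,z TCP, yaw deg) tool pointing down: print shift cm, turn about tool axes, relative to now"""
    o=robot.get_obs();R0=R.from_quat(o["tool_rot"]);p=o["position"]
    M=R0.as_matrix();print("t",round(o["time"],2),"p",p.round(4),"yaw",np.degrees(np.arctan2(M[1,0],M[0,0])).round(2),"F",o["ft_force"].round(1),"w",o["grip_width"].round(4),"q",o["q"].round(2))
    for x,y,z,w in targets:
        a=np.radians(w);X=np.array([np.cos(a),np.sin(a),0]);Y=np.array([0,0,-1.]);Rt=R.from_matrix(np.c_[X,Y,np.cross(X,Y)])
        print((R0.inv().apply(np.array([x,y,z])-p)*100).round(2),(R0.inv()*Rt).as_rotvec().round(3), np.linalg.norm(np.array([x,y,z])-p).round(3))
E
python3 -c "
from h import *
go((.45,-.2,.32,-75),(.489,.1,.30,-87.2),(.4893,.333,.14,-87.2))"
```

```text
Traceback (most recent call last):
  File "h.py", line 19, in go
    M=R0.as_matrix();print("t",round(o["time"],2),"p",p.round(4),"yaw",np.degrees(np.arctan2(M[1,0],M[0,0])).round(2),"F",o["ft_force"].round(1),"w",o["grip_width"].round(4),"q",o["q"].round(2))
                                                                                                                                                     ^^^^^^^^^^^^^^^^^^^^^
AttributeError: 'float' object has no attribute 'round'
```

```bash
sed -i 's/o\["grip_width"\].round(4)/round(o["grip_width"],4)/' h.py
python3 -c "
from h import *
go((.45,-.2,.32,-75),(.489,.1,.30,-87.2),(.4893,.333,.14,-87.2))"
```

```text
t 0.1 p [ 0.2643 -0.5657  0.2467] yaw -64.97 F [ 0.2 -0.5 -0.4] w 0.0869 q [-1.31  0.53  1.43 -0.    1.18 -0.18]
[-25.29  -7.27  32.3 ] [-0.     0.175 -0.002] 0.417
[-50.82  -5.22  48.53] [ 0.     0.388 -0.002] 0.705
[-71.89  10.82  58.41] [ 0.     0.388 -0.002] 0.933
```

>>> {"op": "carry_out", "data": {"moves": [[1, -12.6, -7.3, 16, 0, 0.09, 0], [1, -12.6, -7.3, 16, 0, 0.09, 0], [1, -12.6, -7.3, 16, 0, 0.09, 0], [1, -12.6, -7.3, 16, 0, 0.09, 0], [1, -25.3, -7.3, 32.3, 0, 0.175, 0], [1, -25.3, -7.3, 32.3, 0, 0.175, 0], [1, -25.3, -7.3, 32.3, 0, 0.175, 0], [1, -25.3, -7.3, 32.3, 0, 0.175, 0], [1, -25.3, -7.3, 32.3, 0, 0.175, 0], [1, -50.8, -5.2, 48.5, 0, 0.388, 0], [1, -50.8, -5.2, 48.5, 0, 0.388, 0], [1, -50.8, -5.2, 48.5, 0, 0.388, 0], [1, -50.8, -5.2, 48.5, 0, 0.388, 0], [1, -50.8, -5.2, 48.5, 0, 0.388, 0], [1, -50.8, -5.2, 48.5, 0, 0.388, 0], [1, -50.8, -5.2, 48.5, 0, 0.388, 0], [1, -50.8, -5.2, 48.5, 0, 0.388, 0]]}}

```text
time: 1.8
position: [0.4885, 0.1006, 0.2991]
tool_rot: [0.513, -0.487, 0.486, -0.513]
ft_force: [0.3, -1.2, 0.0]
grip_width: 0.0869
```

```bash
python3 -c "
from h import *
import cv2
go((.4893,.333,.12,-87.2))
cv2.imwrite('pics/t1.png',robot.camera('top')[:,:,::-1]);cv2.imwrite('pics/s1.png',robot.camera('side')[:,:,::-1])"
```

```text
t 1.8 p [0.4885 0.1006 0.2991] yaw -86.98 F [ 0.3 -1.2  0. ] w 0.0869 q [-0.02  0.29  1.68 -0.    1.17  1.5 ]
[-23.21  17.9    1.33] [0.001 0.004 0.   ] 0.293
```

View pics/t1.png

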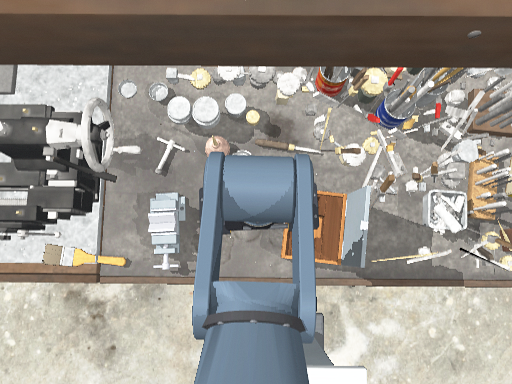

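View pics/s1.png

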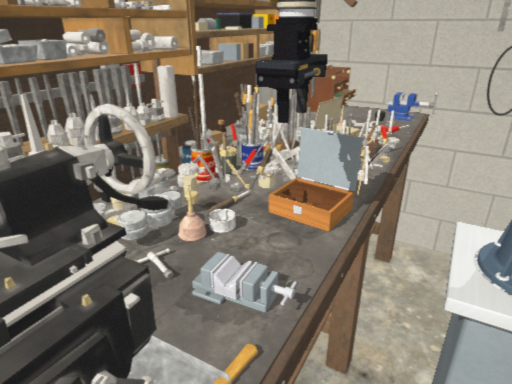

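Run:
```python
import cv2
s=cv2.imread("pics/s1.png")
cv2.imwrite("pics/g.png",cv2.resize(s[0:135,230:350],None,fx=4,fy=4,interpolation=cv2.INTER_CUBIC))
from h import *
p=robot.get_obs()["position"]
for d in [(0,0,-.019),(0,.095,.045),(0,-.095,.045),(.095,0,.045),(-.095,0,.045)]: 
  u=proj("side",p+np.array(d)); print(d,(np.array(u)-[230,0])*4)
```

```text
(0, 0, -0.019) [249.65411647 452.62177098]
(0, 0.095, 0.045) [165.66716276 349.59357394]
(0, -0.095, 0.045) [327.01920672 297.55805674]
(0.095, 0, 0.045) [ 84.57334312 308.0084589 ]
(-0.095, 0, 0.045) [446.61142518 335.27780313]
```

View pics/g.png

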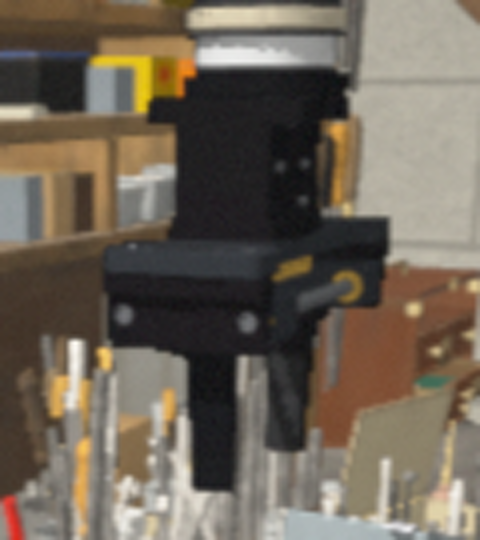

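Run:
```python
import cv2
from h import *
s=cv2.imread("pics/side0.png");t=cv2.imread("pics/top0.png")
t=t.copy();s=s.copy()
# project body corners at grasp
M=R.from_euler('z',-87.2,degrees=True)
for c in [(.095,.0375),(.095,-.0375),(-.095,-.0375),(-.095,.0375)]:
  P=np.array([.4893,.333,.09])+M.apply([c[0],c[1],0])
  print(P,proj("top",P),proj("side",P))
  for im,n in((t,"top"),(s,"side")):
    u,v=proj(n,P); cv2.circle(im,(int(u),int(v)),1,(0,0,255),-1)
    u,v=proj(n,P+[0,0,.1]); cv2.circle(im,(int(u),int(v)),1,(0,255,0),-1)
cv2.imwrite("pics/m.png",np.hstack([cv2.resize(t[90:260,60:220],None,fx=2.3,fy=2.3),cv2.resize(s[160:330,90:250],None,fx=2.3,fy=2.3)]))
```

```text
[0.53139596 0.23994528 0.09      ] (np.float64(198.39708996883718), np.float64(202.93856582038944)) (np.float64(239.53669481394257), np.float64(221.287281010039))
[0.4564855  0.23628155 0.09      ] (np.float64(199.01274798380078), np.float64(235.48955364547172)) (np.float64(274.31935831844265), np.float64(229.93997474151303))
[0.44720404 0.42605472 0.09      ] (np.float64(115.94360238067824), np.float64(238.86410881425462)) (np.float64(222.27620540476846), np.float64(289.78540893920854))
[0.5221145  0.42971845 0.09      ] (np.float64(116.31876467102717), np.float64(206.2666320757375)) (np.float64(180.90359705509425), np.float64(275.6244061452861))
```

View pics/m.png

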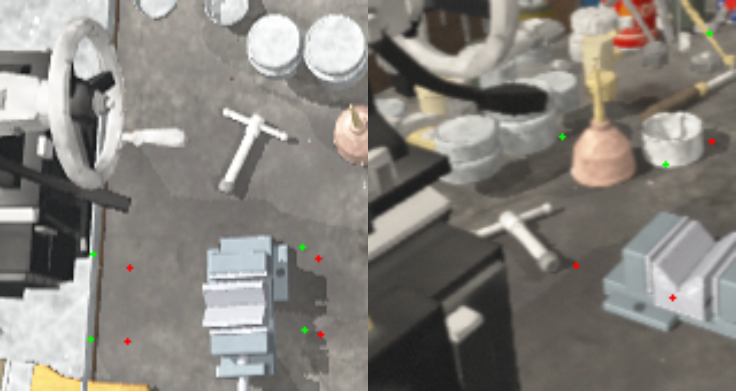

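```bash
python3 -c "
from h import *
print(two((115.5,178),(166.5,202)), two((139,150),(150,140)))
go((.4893,.333,.14,-87.2),(.4893,.333,.0425,-87.2))"
```

```text
(array([0.56795993, 0.39810126, 0.19377434]), np.float64(0.004244044285090843)) (array([0.62307851, 0.34178573, 0.26606715]), np.float64(0.02751923798032328))
t 1.9 p [0.4888 0.0984 0.2994] yaw -87.21 F [-0.1 -0.3  0.3] w 0.0868 q [-0.03  0.29  1.68 -0.    1.17  1.5 ]
[-23.45  15.92   1.2 ] [ 0.001 -0.     0.001] 0.284
[-23.46  25.67   1.21] [ 0.001 -0.     0.001] 0.348
```

>>> {"op": "carry_out", "data": {"moves": [[1, -11.7, 8, 0.6, 0, 0, 0], [1, -11.7, 8, 0.6, 0, 0, 0], [1, -11.7, 8, 0.6, 0, 0, 0], [1, -23.4, 15.9, 1.2, 0, 0, 0], [1, -23.4, 15.9, 1.2, 0, 0, 0], [1, -23.4, 15.9, 1.2, 0, 0, 0], [1, -23.4, 15.9, 1.2, 0, 0, 0], [1, -23.4, 15.9, 1.2, 0, 0, 0], [1, -23.4, 15.9, 1.2, 0, 0, 0]]}}

```text
time: 2.8
position: [0.4907, 0.3316, 0.1414]
tool_rot: [-0.511, 0.488, -0.489, 0.512]
ft_force: [0.4, -0.2, 0.1]
grip_width: 0.0874
```

```bash
python3 -c "
from h import *
import cv2
go((.4893,.333,.0425,-87.2))
cv2.imwrite('pics/t2.png',robot.camera('top')[:,:,::-1]);im=robot.camera('side')[:,:,::-1];cv2.imwrite('pics/s2.png',cv2.resize(im[120:350,100:380],None,fx=2.5,fy=2.5))"
```

```text
t 2.8 p [0.4907 0.3316 0.1414] yaw -87.35 F [ 0.4 -0.2  0.1] w 0.0874 q [ 0.41  0.62  1.61 -0.    0.91  1.93]
[-0.15  9.89 -0.15] [-0.001 -0.003  0.   ] 0.099
```

View pics/s2.png

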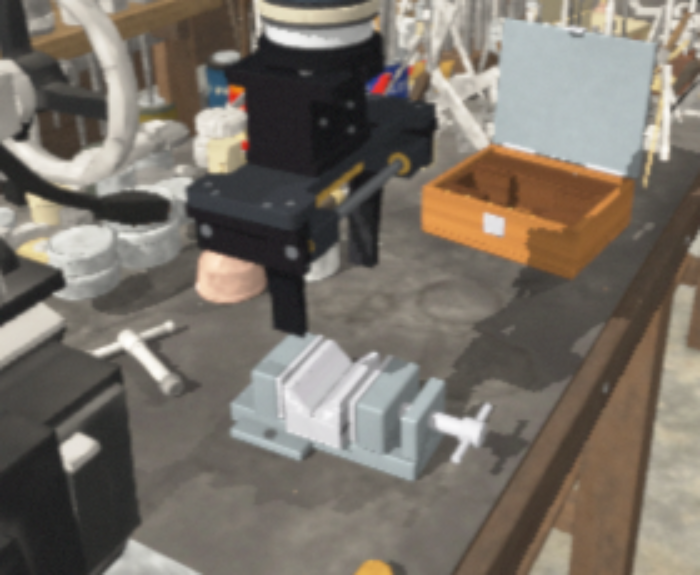

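>>> {"op": "carry_out", "data": {"moves": [[1, -0.15, 2, -0.15, 0, 0, 0], [1, -0.15, 4, -0.15, 0, 0, 0], [1, -0.15, 6, -0.15, 0, 0, 0], [1, -0.15, 7.5, -0.15, 0, 0, 0], [1, -0.15, 8.7, -0.15, 0, 0, 0], [1, -0.15, 9.5, -0.15, 0, 0, 0], [1, -0.15, 9.9, -0.15, 0, 0, 0], [1, -0.15, 9.9, -0.15, 0, 0, 0], [1, -0.15, 9.9, -0.15, 0, 0, 0]], "force": 45}}

```text
time: 3.8
position: [0.4883, 0.3351, 0.042]
tool_rot: [-0.512, 0.487, -0.488, 0.512]
ft_force: [0.1, -0.3, -0.4]
grip_width: 0.0869
```

```bash
python3 -c "
from h import *
import cv2
go((.4893,.333,.0425,-87.2))
im=robot.camera('side')[:,:,::-1];cv2.imwrite('pics/s3.png',cv2.resize(im[150:340,150:350],None,fx=3,fy=3))"
```

```text
t 3.8 p [0.4883 0.3351 0.042 ] yaw -87.2 F [ 0.1 -0.3 -0.4] w 0.0869 q [ 0.41  0.78  1.65 -0.    0.71  1.93]
[ 0.22 -0.05  0.09] [-0.001  0.    -0.   ] 0.002
```

View pics/s3.png

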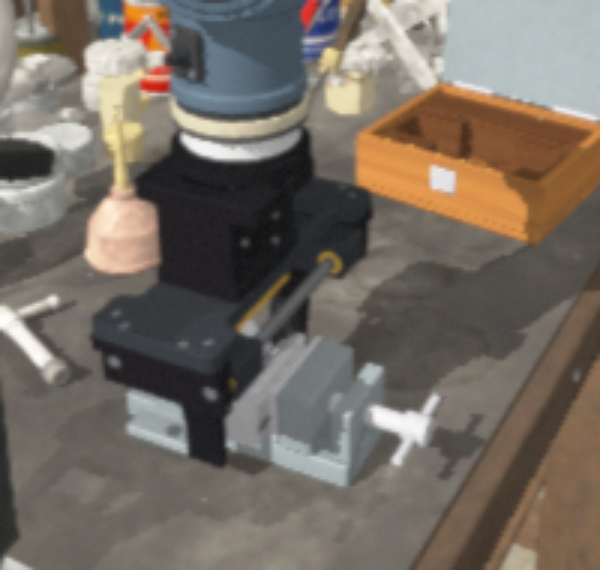

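>>> {"op": "carry_out", "data": {"moves": [[0, 0, 0, 0, 0, 0, 0], [0, 0, 0, 0, 0, 0, 0], [0, 0, 0, 0, 0, 0, 0], [0, 0, 0, 0, 0, 0, 0], [0, 0, 0, 0, 0, 0, 0], [0, 0, 0, 0, 0, 0, 0], [0, 0, 0, 0, 0, 0, 0], [0, 0, 0, 0, 0, 0, 0], [0, 0, 0, 0, 0, 0, 0], [0, 0, 0, 0, 0, 0, 0]], "force": 45}}

```text
time: 4.85
position: [0.4878, 0.3344, 0.0417]
tool_rot: [0.512, -0.488, 0.488, -0.512]
ft_force: [-0.4, -5.7, 5.7]
grip_width: 0.0614
```

```bash
python3 -c "
from h import *
go((.4893,.333,.1,-87.2))"
```

```text
t 4.85 p [0.4878 0.3344 0.0417] yaw -87.2 F [-0.4 -5.7  5.7] w 0.0614 q [ 0.41  0.78  1.65 -0.    0.71  1.93]
[ 0.16 -5.83  0.14] [0.001 0.    0.001] 0.058
```

>>> {"op": "carry_out", "data": {"moves": [[0, 0, -1, 0, 0, 0, 0], [0, 0, -2, 0, 0, 0, 0], [0, 0, -3, 0, 0, 0, 0], [0, 0, -4.5, 0, 0, 0, 0], [0, 0, -6.5, 0, 0, 0, 0], [0, 0, -8.5, 0, 0, 0, 0], [0, 0, -8.5, 0, 0, 0, 0], [0, 0, -8.5, 0, 0, 0, 0]]}}

```text
time: 5.65
position: [0.4881, 0.3351, 0.1273]
tool_rot: [-0.512, 0.488, -0.488, 0.513]
ft_force: [-0.4, 0.2, -6.1]
grip_width: 0.0618
```

```bash
python3 -c "
from h import *
import cv2
go((.48,.16,.10,-90),(.48,.16,.026,-90))
im=robot.camera('side')[:,:,::-1];cv2.imwrite('pics/s4.png',cv2.resize(im[100:340,100:380],None,fx=2.5,fy=2.5))"
```

```text
t 5.65 p [0.4881 0.3351 0.1273] yaw -87.2 F [-0.4  0.2 -6.1] w 0.0618 q [0.41 0.64 1.62 0.   0.88 1.93]
[17.46  2.71 -1.67] [-0.001  0.049 -0.001] 0.177
[17.46 10.11 -1.68] [-0.001  0.049 -0.001] 0.202
```

View pics/s4.png

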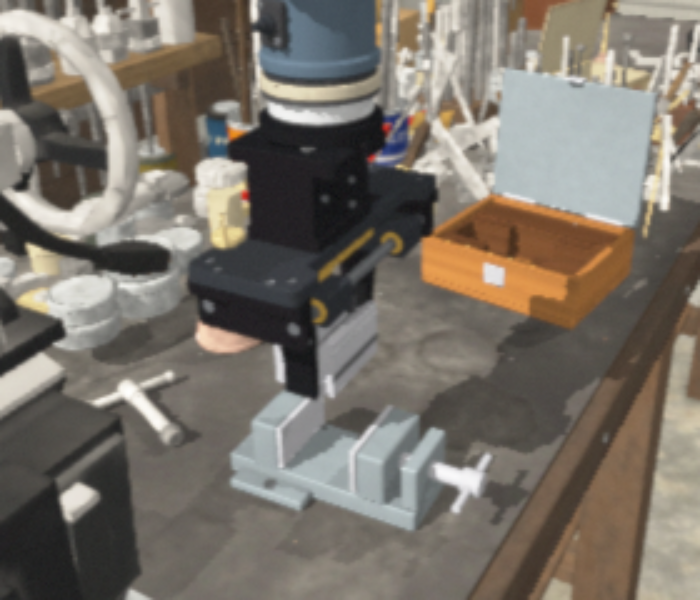

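>>> {"op": "carry_out", "data": {"moves": [[0, 4, 0, -0.4, 0, 0.03, 0], [0, 8, 0, -0.8, 0, 0.07, 0], [0, 12, 1, -1.2, 0, 0.11, 0], [0, 15.5, 2, -1.5, 0, 0.14, 0], [0, 17.5, 3.5, -1.7, 0, 0.155, 0], [0, 17.5, 5.5, -1.7, 0, 0.155, 0], [0, 17.5, 7.5, -1.7, 0, 0.155, 0], [0, 17.5, 8.8, -1.7, 0, 0.155, 0], [0, 17.5, 9.4, -1.7, 0, 0.155, 0], [0, 17.5, 9.7, -1.7, 0, 0.155, 0], [0, 17.5, 9.7, -1.7, 0, 0.155, 0], [0, 17.5, 9.7, -1.7, 0, 0.155, 0]]}}

```text
time: 6.9
position: [0.48, 0.1596, 0.0301]
tool_rot: [0.473, -0.525, 0.526, -0.473]
ft_force: [0.9, -0.9, -4.7]
grip_width: 0.0618
```

```bash
python3 -c "
from h import *
import cv2
go((.48,.16,.026,-96.1))
im=robot.camera('side')[:,:,::-1];cv2.imwrite('pics/s5.png',cv2.resize(im[120:300,150:370],None,fx=3,fy=3))"
```

```text
t 6.9 p [0.48   0.1596 0.0301] yaw -96.06 F [ 0.9 -0.9 -4.7] w 0.0618 q [0.1  0.74 1.88 0.   0.52 1.78]
[-0.04  0.41 -0.  ] [-0.001  0.001 -0.   ] 0.004
```

View pics/s5.png

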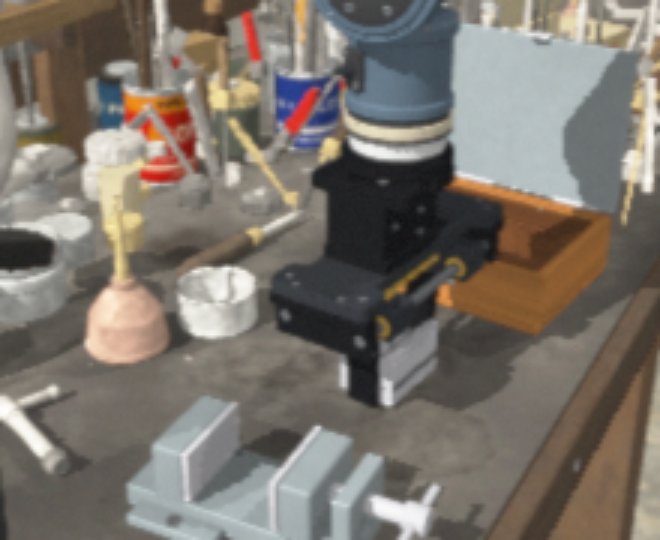

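>>> {"op": "carry_out", "data": {"moves": [[0, 0, 0.1, 0, 0, 0, 0], [0, 0, 0.2, 0, 0, 0, 0], [0, 0, 0.3, 0, 0, 0, 0], [0, 0, 0.4, 0, 0, 0, 0], [0, 0, 0.4, 0, 0, 0, 0]]}}

```text
time: 7.45
position: [0.4796, 0.1593, 0.0257]
tool_rot: [0.473, -0.526, 0.526, -0.473]
ft_force: [0.0, 0.6, -2.8]
grip_width: 0.062
```

>>> {"op": "carry_out", "data": {"moves": [[0, 0, 0.05, 0, 0, 0, 0], [0, 0, 0.1, 0, 0, 0, 0], [0, 0, 0.1, 0, 0, 0, 0]]}}

```text
time: 7.75
position: [0.4796, 0.1593, 0.0257]
tool_rot: [0.473, -0.526, 0.526, -0.473]
ft_force: [-2.0, -0.3, 7.8]
grip_width: 0.0618
```

>>> {"op": "carry_out", "data": {"moves": [[1, 0, 0, 0, 0, 0, 0], [1, 0, 0, 0, 0, 0, 0], [1, 0, 0, 0, 0, 0, 0], [1, 0, 0, 0, 0, 0, 0], [1, 0, -0.5, 0, 0, 0, 0], [1, 0, -2, 0, 0, 0, 0], [1, 0, -4.5, 0, 0, 0, 0], [1, 0, -8, 0, 0, 0, 0], [1, 0, -11, 0, 0, 0, 0], [1, 0, -14, 0, 0, 0, 0]]}}

```text
time: 8.75
position: [0.4793, 0.1591, 0.1659]
tool_rot: [0.473, -0.526, 0.526, -0.473]
ft_force: [0.4, -0.3, 0.2]
grip_width: 0.0873
```

```bash
python3 -c "
from h import *
import cv2
go((.48,.16,.10,-6.1))
im=robot.camera('side')[:,:,::-1];cv2.imwrite('pics/s6.png',cv2.resize(im[120:300,150:370],None,fx=3,fy=3))"
```

```text
t 8.75 p [0.4793 0.1591 0.1659] yaw -96.09 F [ 0.4 -0.3  0.2] w 0.0873 q [ 0.1   0.49  1.81 -0.    0.84  1.78]
[-0.1   6.59  0.06] [ 0.    -1.571  0.   ] 0.066
```

View pics/s6.png

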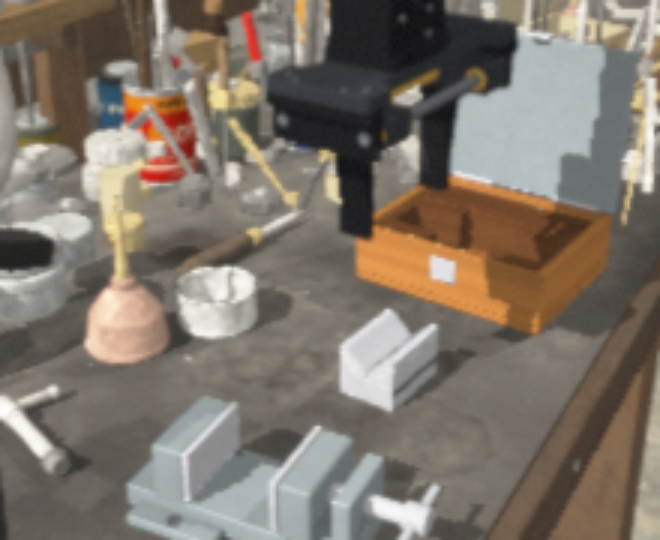

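```bash
python3 -c "
import cv2
i=cv2.imread('pics/s6.png')[290:420,320:460];cv2.imwrite('pics/z6.png',cv2.resize(i,None,fx=5,fy=5,interpolation=cv2.INTER_NEAREST))"
```

```text
(no output)
```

View pics/z6.png

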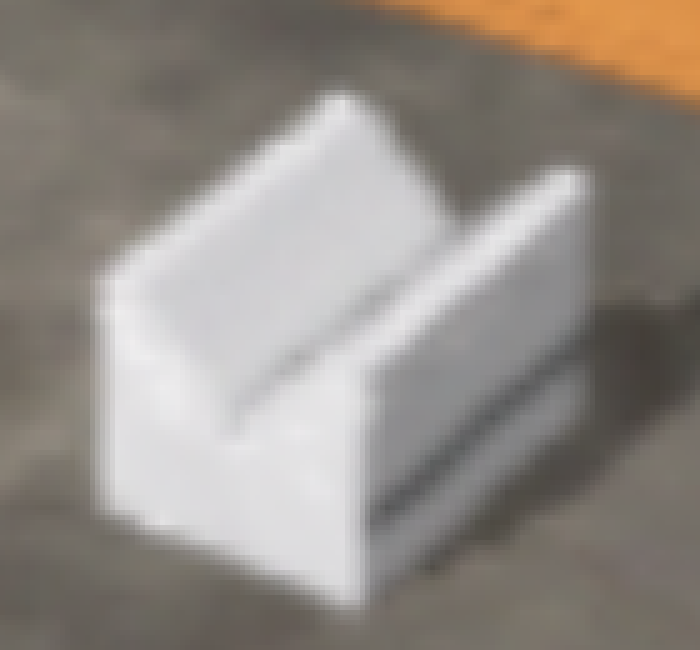

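```bash
python3 -c "
from h import *
P=np.array([onz('side',(x/5+320)/3+149.67,(y/5+290)/3+119.67,.04) for x,y in [(97,275),(337,92),(592,172),(362,368)]]);print(P.round(4),P.mean(0).round(4))
for a,b in((0,1),(3,2),(3,0)): d=P[b]-P[a];print(np.degrees(np.arctan2(d[1],d[0])),np.linalg.norm(d))
B=np.array([onz('side',(x/5+320)/3+149.67,(y/5+290)/3+119.67,0) for x,y in [(97,510),(362,607)]]);print(B)
c=P.mean(0);go((c[0],c[1],.17,-6.1),(c[0],c[1],.031,-6.1))"
```

```text
[[0.5056 0.1902 0.04  ]
 [0.4987 0.1275 0.04  ]
 [0.4561 0.1306 0.04  ]
 [0.4626 0.1939 0.04  ]] [0.4808 0.1605 0.04  ]
-96.2883163299476 0.06312767480386124
-95.83341267966217 0.06366026760817389
-4.845325731707008 0.04317210348594645
[[5.05860446e-01 1.89338034e-01 0.00000000e+00]
 [4.62157151e-01 1.92448486e-01 5.55111512e-17]]
t 8.8 p [0.4821 0.1596 0.1702] yaw -96.06 F [ 0.3 -0.3  1.9] w 0.0874 q [ 0.1   0.48  1.81 -0.    0.84  1.78]
[-0.08  0.02 -0.14] [-0.008 -1.57   0.006] 0.002
[-0.06 13.92 -0.26] [-0.008 -1.57   0.006] 0.139
```

>>> {"op": "carry_out", "data": {"moves": [[1, 0, 0, -0.1, 0, -0.14, 0], [1, 0, 0, -0.1, 0, -0.28, 0], [1, 0, 0, -0.1, 0, -0.42, 0], [1, 0, 0, -0.1, 0, -0.56, 0], [1, 0, 0, -0.1, 0, -0.7, 0], [1, 0, 0, -0.1, 0, -0.84, 0], [1, 0, 0, -0.1, 0, -0.98, 0], [1, 0, 0, -0.1, 0, -1.12, 0], [1, 0, 0, -0.1, 0, -1.26, 0], [1, 0, 0, -0.1, 0, -1.4, 0], [1, 0, 0, -0.1, 0, -1.57, 0], [1, 0, 0, -0.1, 0, -1.57, 0], [1, 0, 0, -0.1, 0, -1.57, 0], [1, 0, 0, -0.1, 0, -1.57, 0]]}}

```text
time: 10.2
position: [0.4785, 0.1594, 0.1645]
tool_rot: [0.706, -0.039, 0.039, -0.706]
ft_force: [-0.2, 0.1, 0.2]
grip_width: 0.0871
```

```bash
python3 -c "
from h import *
go((.4808,.1602,.031,-6.1))"
```

```text
t 10.2 p [0.4785 0.1594 0.1645] yaw -6.25 F [-0.2  0.1  0.2] w 0.0871 q [ 0.1   0.49  1.81 -0.    0.84  0.21]
[ 0.22 13.35  0.11] [ 0.    -0.003 -0.   ] 0.134
```

>>> {"op": "carry_out", "data": {"moves": [[1, 0.15, 3, 0.1, 0, 0, 0], [1, 0.15, 6, 0.1, 0, 0, 0], [1, 0.15, 8, 0.1, 0, 0, 0], [1, 0.15, 10, 0.1, 0, 0, 0], [1, 0.15, 11.5, 0.1, 0, 0, 0], [1, 0.15, 12.6, 0.1, 0, 0, 0], [1, 0.15, 13.3, 0.1, 0, 0, 0], [1, 0.15, 13.6, 0.1, 0, 0, 0], [1, 0.15, 13.6, 0.1, 0, 0, 0], [0, 0.15, 13.6, 0.1, 0, 0, 0], [0, 0.15, 13.6, 0.1, 0, 0, 0], [0, 0.15, 13.6, 0.1, 0, 0, 0], [0, 0.15, 13.6, 0.1, 0, 0, 0], [0, 0.15, 13.6, 0.1, 0, 0, 0], [0, 0.15, 13.6, 0.1, 0, 0, 0], [0, 0.15, 13.6, 0.1, 0, 0, 0], [0, 0.15, 13.6, 0.1, 0, 0, 0], [0, 0.15, 13.6, 0.1, 0, 0, 0], [0, 0.15, 13.6, 0.1, 0, 0, 0], [0, 0.15, 13.6, 0.1, 0, 0, 0]], "force": 45}}

```text
time: 12.2
position: [0.4808, 0.1603, 0.0286]
tool_rot: [-0.706, 0.037, -0.038, 0.706]
ft_force: [2.4, 0.1, -0.1]
grip_width: 0.0437
```

```bash
python3 -c "
from h import *
import cv2
go((.4867,-.0176,.13,-6.1))
im=robot.camera('side')[:,:,::-1];cv2.imwrite('pics/s7.png',cv2.resize(im[120:300,150:370],None,fx=3,fy=3))"
```

```text
t 12.2 p [0.4808 0.1603 0.0286] yaw -6.13 F [ 2.4  0.1 -0.1] w 0.0437 q [ 0.1   0.75  1.88 -0.    0.52  0.21]
[  2.5  -10.14 -17.62] [-0.    -0.001  0.001] 0.205
```

View pics/s7.png

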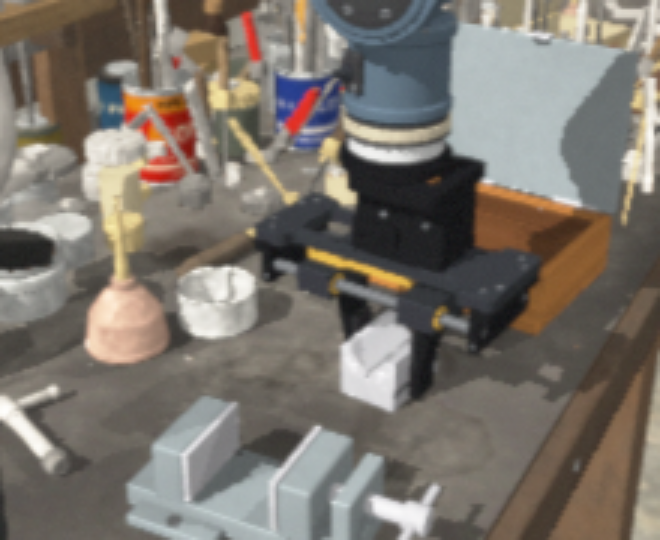

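```bash
python3 -c "
from h import *
T=lambda x,y:(275+x/6-.5,180+y/6-.5)
C=np.array([.4852,-.0315]);a=np.radians(-96.1);X=np.array([np.cos(a),np.sin(a)]);Y=np.array([-X[1],X[0]])
for p in [(168,103),(265,108),(120,197),(160,203),(256,213),(297,218),(240,348),(278,345)]:
  q=onz('top',*T(*p),.046)[:2]-C; print(p,(q@X).round(4),(q@Y).round(4))
print(C-.014*X)"
```

```text
(168, 103) -0.0332 0.0657
(265, 108) 0.0058 0.0682
(120, 197) -0.0486 0.0256
(160, 203) -0.0324 0.0251
(256, 213) 0.0062 0.0255
(297, 218) 0.0227 0.0253
(240, 348) 0.0049 -0.0288
(278, 345) 0.0197 -0.0259
[ 0.4866877  -0.01757927]
```

>>> {"op": "carry_out", "data": {"moves": [[0, 0, -1, 0, 0, 0, 0], [0, 0, -2.5, 0, 0, 0, 0], [0, 0, -5, 0, 0, 0, 0], [0, 0, -8, 0, 0, 0, 0], [0, 0.3, -10.1, -2, 0, 0, 0], [0, 0.8, -10.1, -5.5, 0, 0, 0], [0, 1.3, -10.1, -9, 0, 0, 0], [0, 1.8, -10.1, -12.5, 0, 0, 0], [0, 2.3, -10.1, -16, 0, 0, 0], [0, 2.5, -10.1, -17.6, 0, 0, 0], [0, 2.5, -10.1, -17.6, 0, 0, 0], [0, 2.5, -10.1, -17.6, 0, 0, 0]]}}

```text
time: 13.45
position: [0.4845, -0.017, 0.1292]
tool_rot: [-0.706, 0.039, -0.037, 0.706]
ft_force: [-0.2, 0.6, -5.6]
grip_width: 0.0438
```

```bash
python3 -c "
from h import *
import cv2
go((.4867,-.0176,.0365,-6.1))
im=robot.camera('side')[:,:,::-1];cv2.imwrite('pics/s8.png',cv2.resize(im[60:260,230:400],None,fx=3,fy=3))"
```

```text
t 13.45 p [ 0.4845 -0.017   0.1292] yaw -6.21 F [-0.2  0.6 -5.6] w 0.0438 q [-0.27  0.54  1.89  0.    0.72 -0.16]
[ 0.25  9.27 -0.04] [-0.001 -0.002 -0.003] 0.093
```

View pics/s8.png

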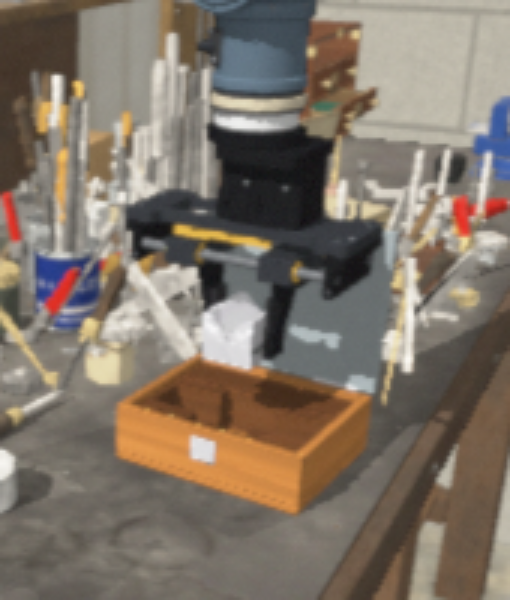

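>>> {"op": "carry_out", "data": {"moves": [[0, 0.1, 1.5, 0, 0, 0, 0], [0, 0.1, 3, 0, 0, 0, 0], [0, 0.1, 4, 0, 0, 0, 0], [0, 0.1, 5, 0, 0, 0, 0], [0, 0.1, 5.5, 0, 0, 0, 0], [0, 0.1, 5.5, 0, 0, 0, 0]]}}

```text
time: 14.1
position: [0.4867, -0.0171, 0.0739]
tool_rot: [-0.706, 0.038, -0.037, 0.706]
ft_force: [-0.4, -0.0, -3.9]
grip_width: 0.0435
```

```bash
python3 -c "
from h import *
import cv2
go((.4867,-.0176,.0365,-6.1))
im=robot.camera('side')[:,:,::-1];cv2.imwrite('pics/s9.png',cv2.resize(im[100:260,240:380],None,fx=4,fy=4,interpolation=cv2.INTER_CUBIC))"
```

```text
t 14.1 p [ 0.4867 -0.0171  0.0739] yaw -6.11 F [-0.4 -0.  -3.9] w 0.0435 q [-0.27  0.65  1.91  0.    0.59 -0.16]
[ 0.01  3.74 -0.05] [-0.    -0.    -0.002] 0.037
```

View pics/s9.png

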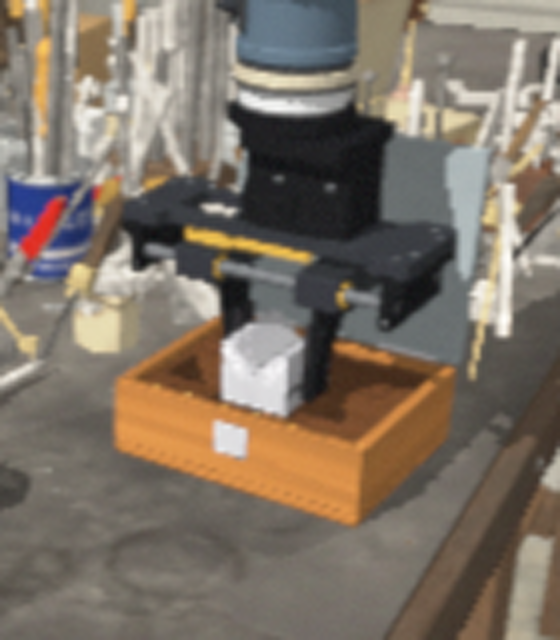

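Block is at the pocket mouth, centred. Lower slowly.

>>> {"op": "carry_out", "data": {"moves": [[0, 0, 0.6, 0, 0, 0, 0], [0, 0, 1.2, 0, 0, 0, 0], [0, 0, 1.8, 0, 0, 0, 0], [0, 0, 2.4, 0, 0, 0, 0], [0, 0, 2.9, 0, 0, 0, 0], [0, 0, 3.3, 0, 0, 0, 0], [0, 0, 3.5, 0, 0, 0, 0], [0, 0, 3.5, 0, 0, 0, 0]]}}

```text
time: 14.95
position: [0.4871, -0.0175, 0.0392]
tool_rot: [-0.706, 0.038, -0.038, 0.706]
ft_force: [0.3, 0.2, -4.8]
grip_width: 0.0441
```

>>> {"op": "carry_out", "data": {"moves": [[0, 0, 0.1, 0, 0, 0, 0], [0, 0, 0.2, 0, 0, 0, 0], [0, 0, 0.25, 0, 0, 0, 0], [0, 0, 0.25, 0, 0, 0, 0]]}}

```text
time: 15.35
position: [0.4872, -0.0175, 0.0371]
tool_rot: [0.706, -0.038, 0.038, -0.706]
ft_force: [0.8, 0.5, -5.5]
grip_width: 0.0435
```

>>> {"op": "carry_out", "data": {"moves": [[0, 0, 0.05, 0, 0, 0, 0], [0, 0, 0.1, 0, 0, 0, 0], [0, 0, 0.15, 0, 0, 0, 0], [0, 0, 0.15, 0, 0, 0, 0]]}}

```text
time: 15.75
position: [0.4873, -0.0175, 0.0366]
tool_rot: [0.706, -0.038, 0.038, -0.706]
ft_force: [-1.4, 0.4, 6.0]
grip_width: 0.044
```

>>> {"op": "carry_out", "data": {"moves": [[0.9, 0, 0, 0, 0, 0, 0], [0.9, 0, 0, 0, 0, 0, 0], [0.9, 0, 0, 0, 0, 0, 0], [0.9, 0, 0, 0, 0, 0, 0], [0.9, 0, 0, 0, 0, 0, 0], [0.9, 0, -0.5, 0, 0, 0, 0], [0.9, 0, -2, 0, 0, 0, 0], [0.9, 0, -4, 0, 0, 0, 0], [0.9, 0, -7, 0, 0, 0, 0], [0.9, 0, -11, 0, 0, 0, 0], [0.9, 0, -15, 0, 0, 0, 0], [0.9, 0, -19, 0, 0, 0, 0], [0.9, 0, -23, 0, 0, 0, 0], [0.9, 0, -25, 0, 0, 0, 0], [0.9, 0, -25, 0, 0, 0, 0]]}}

```text
time: 17.25
position: [0.4889, -0.0179, 0.289]
tool_rot: [0.707, -0.035, 0.041, -0.706]
ft_force: [0.6, -0.4, -0.3]
grip_width: 0.0782
```

```bash
python3 -c "
from h import *
import cv2
go()
im=robot.camera('side')[:,:,::-1];cv2.imwrite('pics/s10.png',im);cv2.imwrite('pics/s10z.png',cv2.resize(im[120:240,260:370],None,fx=5,fy=5,interpolation=cv2.INTER_CUBIC))
im=robot.camera('top')[:,:,::-1];cv2.imwrite('pics/t10.png',im)"
```

```text
t 17.25 p [ 0.4889 -0.0179  0.289 ] yaw -6.12 F [ 0.6 -0.4 -0.3] w 0.0782 q [-0.27  0.29  1.72  0.    1.13 -0.16]
```

View pics/s10z.png

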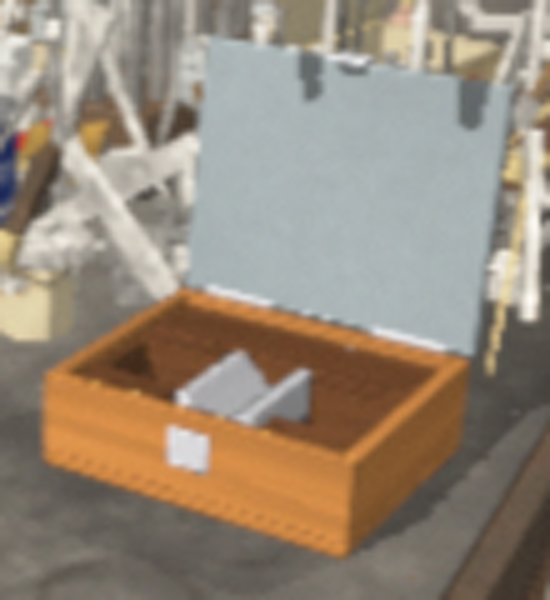

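View pics/t10.png

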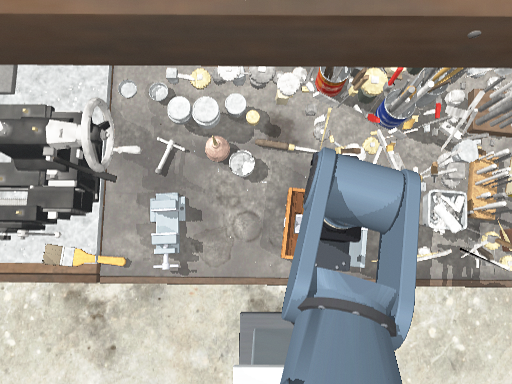

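```bash
python3 -c "
from h import *
f=lambda x,y:onz('side',260+x/5-.4,120+y/5-.4,.048)
P=[f(177,398),f(240,351),f(311,371)];print(np.round(P,4),((P[0]+P[2])/2).round(4))
d=P[1]-P[0];print(np.degrees(np.arctan2(d[1],d[0])))
# lid
C=np.array([.4852,-.0315]);a=np.radians(-96.1);X=np.array([np.cos(a),np.sin(a)])
T=lambda x,y:(275+x/6-.5,180+y/6-.5); SC=lambda x,y:(260+x/5-.4,120+y/5-.4)
for p in (two(T(550,40),SC(210,40)),two(T(520,525),SC(508,86)),two(T(575,37),SC(210,40)),two(T(538,525),SC(512,88))):
  print(p, (p[0][:2]-C)@X)
print(C+.07*X)
go((.477,-.17,.26,-6.1))
"
```

```text
[[ 0.5083  0.0168  0.048 ]
 [ 0.5019 -0.0502  0.048 ]
 [ 0.4611 -0.0448  0.048 ]] [ 0.4847 -0.014   0.048 ]
-95.42645602991671
(array([ 0.55720735, -0.12343886,  0.18921864]), np.float64(0.00021901603445221166)) 0.0837665016428209
(array([ 0.39264254, -0.10721849,  0.19144677]), np.float64(0.002388007371172649)) 0.08512529850413532
(array([ 0.55974018, -0.13247762,  0.18664506]), np.float64(0.0018588195952395161)) 0.09248493658620939
(array([ 0.39238643, -0.11400882,  0.18869905]), np.float64(0.0018932430237258015)) 0.09190439455783778
[ 0.47776152 -0.10110366]
t 17.35 p [ 0.4866 -0.0174  0.2854] yaw -6.13 F [-1.   1.2 -0.4] w 0.0779 q [-0.27  0.29  1.72 -0.    1.13 -0.16]
[  0.68   2.54 -15.28] [ 0. -0. -0.] 0.155
```

```bash
python3 -c "
from h import *
import cv2
im=cv2.imread('pics/side0.png');t=cv2.imread('pics/top0.png')
M=R.from_euler('z',-6.1,degrees=True)
for z in(.26,.32):
 for c in [(.095,.0375),(.095,-.0375),(-.095,-.0375),(-.095,.0375)]:
  P=np.array([.4714,-.1608,z-.02])+M.apply([c[0],c[1],0])
  for i,n in((im,'side'),(t,'top')):
   u,v=proj(n,P);cv2.circle(i,(int(u),int(v)),1,(0,0,255) if z<.3 else (0,255,0),-1)
cv2.imwrite('pics/b.png',np.hstack([cv2.resize(im[60:240,230:400],None,fx=2.3,fy=2.3),cv2.resize(t[120:300,280:450],None,fx=2.3,fy=2.3)]))
go((.4714,-.1608,.275,-6.1),(.4714,-.1608,.195,-6.1))
"
```

```text
t 17.35 p [ 0.4866 -0.0174  0.2854] yaw -6.13 F [-1.   1.2 -0.4] w 0.0779 q [-0.27  0.29  1.72 -0.    1.13 -0.16]
[  0.02   1.04 -14.42] [ 0. -0. -0.] 0.145
[  0.02   9.04 -14.42] [ 0. -0. -0.] 0.17
```

View pics/b.png

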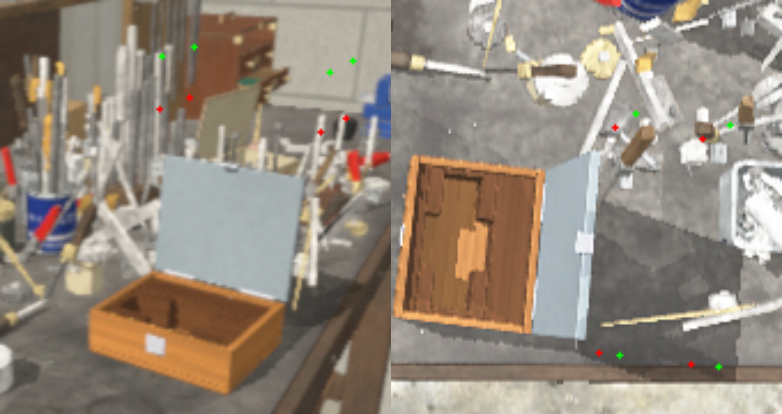

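>>> {"op": "carry_out", "data": {"moves": [[0, -0.5, 0, -3, 0, 0, 0], [0, -1, 0, -6, 0, 0, 0], [0, -1.5, 0, -9, 0, 0, 0], [0, -2, 0, -12, 0, 0, 0], [0, -2.5, 0, -14.4, 0, 0, 0], [0, -2.5, 0, -14.4, 0, 0, 0], [0, -2.5, 0, -14.4, 0, 0, 0], [0, -2.5, 2, -14.4, 0, 0, 0], [0, -2.5, 4, -14.4, 0, 0, 0], [0, -2.5, 6, -14.4, 0, 0, 0], [0, -2.5, 8, -14.4, 0, 0, 0], [0, -2.5, 9, -14.4, 0, 0, 0], [0, -2.5, 9, -14.4, 0, 0, 0], [0, -2.5, 9, -14.4, 0, 0, 0]]}}

```text
time: 18.75
position: [0.4472, -0.1575, 0.1956]
tool_rot: [-0.706, 0.038, -0.037, 0.706]
ft_force: [-0.6, -0.1, -0.4]
grip_width: 0.0006
```

```bash
cat >> h.py <<'E'
C=np.array([.4852,-.0315]);_a=np.radians(-96.1);CX=np.array([np.cos(_a),np.sin(_a)]);CY=np.array([-CX[1],CX[0]])
def lid(th,r=.125,yc=-.025):
    u=np.array([-np.cos(th),np.sin(th)]);n=np.array([np.sin(th),np.cos(th)])
    P=np.array([.07,.052])+r*u+.010*n+np.array([.0095,.025])
    w=C+P[0]*CX+yc*CY;return (w[0],w[1],P[1],-6.1)
E
python3 -c "
from h import *
import cv2
go(*[lid(t) for t in (1.67,1.6,1.5,1.4,1.3,1.2,1.1,1.0,.9,.8,.7,.6)])
im=robot.camera('side')[:,:,::-1];cv2.imwrite('pics/s11.png',cv2.resize(im[60:260,230:400],None,fx=3,fy=3))
im=robot.camera('top')[:,:,::-1];cv2.imwrite('pics/t11.png',im)"
```

```text
t 18.75 p [ 0.4472 -0.1575  0.1956] yaw -6.09 F [-0.6 -0.1 -0.4] w 0.0006 q [-0.58  0.41  1.86  0.    0.88 -0.47]
[-0.06 -0.47  2.75] [-0.  0. -0.] 0.028
[-0.06 -0.6   3.62] [-0.  0. -0.] 0.037
[-0.06 -0.67  4.87] [-0.  0. -0.] 0.049
[-0.06 -0.62  6.13] [-0.  0. -0.] 0.062
[-0.06 -0.45  7.37] [-0.  0. -0.] 0.074
[-0.06 -0.15  8.58] [-0.  0. -0.] 0.086
[-0.06  0.27  9.77] [-0.  0. -0.] 0.098
[-0.06  0.81 10.9 ] [-0.  0. -0.] 0.109
[-0.06  1.45 11.97] [-0.  0. -0.] 0.121
[-0.06  2.2  12.98] [-0.  0. -0.] 0.132
[-0.06  3.05 13.9 ] [-0.  0. -0.] 0.142
[-0.06  3.98 14.74] [-0.  0. -0.] 0.153
```

View pics/s11.png

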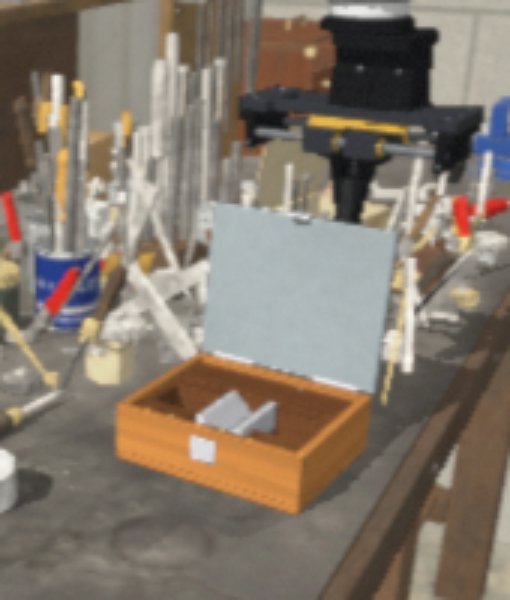

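>>> {"op": "carry_out", "data": {"moves": [[0, -0.05, -0.1, 0.8, 0, 0, 0], [0, -0.05, -0.2, 1.6, 0, 0, 0], [0, -0.05, -0.3, 2.2, 0, 0, 0], [0, -0.05, -0.45, 2.75, 0, 0, 0], [0, -0.05, -0.5, 3.2, 0, 0, 0], [0, -0.05, -0.6, 3.6, 0, 0, 0], [0, -0.05, -0.65, 4.2, 0, 0, 0], [0, -0.05, -0.65, 4.9, 0, 0, 0], [0, -0.05, -0.65, 5.5, 0, 0, 0], [0, -0.05, -0.6, 6.1, 0, 0, 0], [0, -0.05, -0.6, 6.1, 0, 0, 0]]}}

```text
time: 19.95
position: [0.4531, -0.0975, 0.2017]
tool_rot: [0.707, -0.037, 0.038, -0.706]
ft_force: [-0.6, -3.4, -1.1]
grip_width: 0.0003
```

```bash
python3 -c "
from h import *
import cv2
go(*[lid(t) for t in (1.3,1.2,1.1,1.0,.9,.8,.7,.6,.5,.4,.3)])
im=robot.camera('side')[:,:,::-1];cv2.imwrite('pics/s12.png',cv2.resize(im[60:260,230:400],None,fx=3,fy=3))"
```

```text
t 19.95 p [ 0.4531 -0.0975  0.2017] yaw -6.06 F [-0.6 -3.4 -1.1] w 0.0003 q [-0.45  0.38  1.88 -0.    0.88 -0.35]
[-0.01  0.15  1.33] [0.001 0.001 0.   ] 0.013
[-0.01  0.45  2.55] [0.001 0.001 0.   ] 0.026
[-0.01  0.87  3.73] [0.001 0.001 0.   ] 0.038
[-0.01  1.4   4.86] [0.001 0.001 0.   ] 0.051
[-0.01  2.04  5.94] [0.001 0.001 0.   ] 0.063
[-0.01  2.79  6.95] [0.001 0.001 0.   ] 0.075
[-0.01  3.64  7.87] [0.001 0.001 0.   ] 0.087
[-0.01  4.57  8.71] [0.001 0.001 0.   ] 0.098
[-0.01  5.58  9.45] [0.001 0.001 0.   ] 0.11
[-1.000e-02  6.660e+00  1.008e+01] [0.001 0.001 0.   ] 0.121
[-1.000e-02  7.800e+00  1.061e+01] [0.001 0.001 0.   ] 0.132
```

View pics/s12.png

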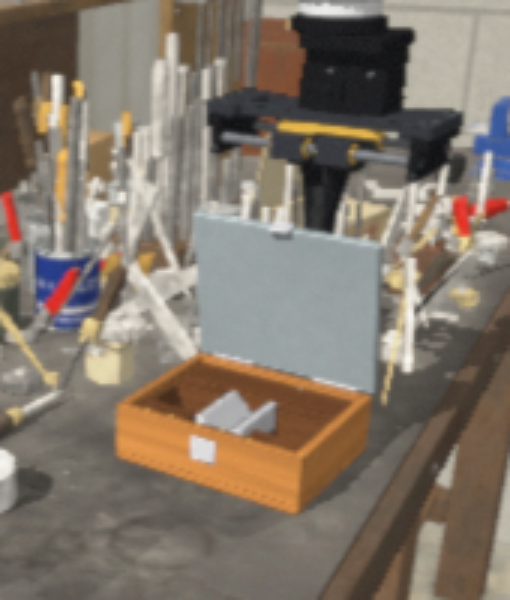

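>>> {"op": "carry_out", "data": {"moves": [[0, 0, 0, 0.6, 0, 0, 0], [0, 0, 0.15, 1.3, 0, 0, 0], [0, 0, 0.3, 1.9, 0, 0, 0], [0, 0, 0.45, 2.5, 0, 0, 0], [0, 0, 0.65, 3.1, 0, 0, 0], [0, 0, 0.85, 3.7, 0, 0, 0], [0, 0, 1.1, 4.3, 0, 0, 0], [0, 0, 1.4, 4.9, 0, 0, 0], [0, 0, 1.7, 5.4, 0, 0, 0], [0, 0, 2.05, 5.9, 0, 0, 0], [0, 0, 2.4, 6.45, 0, 0, 0], [0, 0, 2.8, 6.95, 0, 0, 0], [0, 0, 3.2, 7.4, 0, 0, 0], [0, 0, 3.6, 7.9, 0, 0, 0], [0, 0, 3.6, 7.9, 0, 0, 0]]}}

```text
time: 21.5
position: [0.4605, -0.0176, 0.1648]
tool_rot: [-0.706, 0.039, -0.037, 0.707]
ft_force: [-0.2, -0.0, 0.7]
grip_width: 0.0002
```

```bash
python3 -c "
from h import *
import cv2
go(*[lid(t) for t in (.7,.6,.5,.4,.3,.2,.1,0.05,0,-.02)])
im=robot.camera('side')[:,:,::-1];cv2.imwrite('pics/s13.png',cv2.resize(im[60:260,230:400],None,fx=3,fy=3))"
```

```text
t 21.5 p [ 0.4605 -0.0176  0.1648] yaw -6.12 F [-0.2 -0.   0.7] w 0.0002 q [-0.28  0.45  1.92  0.    0.78 -0.18]
[ 0.1  -0.04 -0.16] [-0.002 -0.    -0.003] 0.002
[0.11 0.9  0.68] [-0.002 -0.    -0.003] 0.011
[0.11 1.91 1.41] [-0.002 -0.    -0.003] 0.024
[0.11 2.99 2.05] [-0.002 -0.    -0.003] 0.036
[0.11 4.13 2.57] [-0.002 -0.    -0.003] 0.049
[0.12 5.32 2.97] [-0.002 -0.    -0.003] 0.061
[0.12 6.54 3.25] [-0.002 -0.    -0.003] 0.073
[0.12 7.16 3.35] [-0.002 -0.    -0.003] 0.079
[0.12 7.79 3.41] [-0.002 -0.    -0.003] 0.085
[0.12 8.04 3.43] [-0.002 -0.    -0.003] 0.087
```

View pics/s13.png

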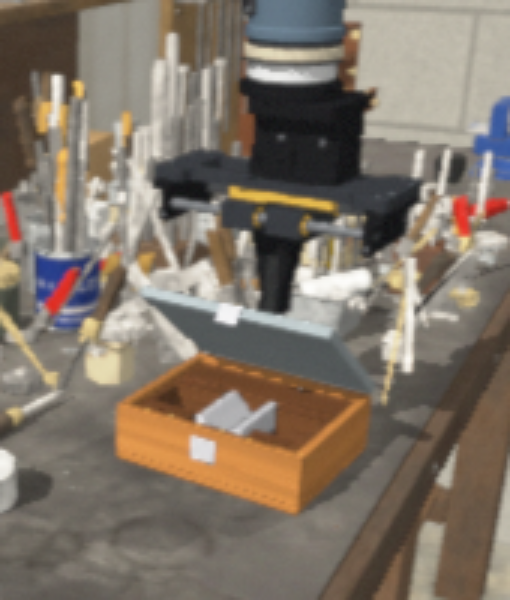

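>>> {"op": "carry_out", "data": {"moves": [[0, 0.1, 0.2, 0.1, 0, 0, 0], [0, 0.1, 0.5, 0.4, 0, 0, 0], [0, 0.1, 0.9, 0.7, 0, 0, 0], [0, 0.1, 1.25, 0.95, 0, 0, 0], [0, 0.1, 1.6, 1.2, 0, 0, 0], [0, 0.1, 1.95, 1.45, 0, 0, 0], [0, 0.1, 2.3, 1.65, 0, 0, 0], [0, 0.1, 2.65, 1.85, 0, 0, 0], [0, 0.1, 3, 2.05, 0, 0, 0], [0, 0.1, 3.35, 2.2, 0, 0, 0], [0, 0.1, 3.7, 2.4, 0, 0, 0], [0, 0.1, 4.05, 2.55, 0, 0, 0], [0, 0.1, 4.4, 2.65, 0, 0, 0], [0, 0.1, 4.75, 2.8, 0, 0, 0], [0, 0.1, 5.1, 2.9, 0, 0, 0], [0, 0.1, 5.45, 3, 0, 0, 0], [0, 0.1, 5.8, 3.1, 0, 0, 0], [0, 0.1, 6.1, 3.2, 0, 0, 0], [0, 0.1, 6.4, 3.25, 0, 0, 0], [0, 0.1, 6.4, 3.25, 0, 0, 0]]}}

```text
time: 23.55
position: [0.4655, 0.0136, 0.1011]
tool_rot: [-0.706, 0.038, -0.037, 0.706]
ft_force: [-0.5, -0.4, 0.3]
grip_width: 0.0005
```

```bash
python3 -c "
from h import *
import cv2
go(*[lid(t) for t in (.1,0.05,0,-.02)])
im=robot.camera('side')[:,:,::-1];cv2.imwrite('pics/s14.png',cv2.resize(im[60:260,230:400],None,fx=3,fy=3))"
```

```text
t 23.55 p [0.4655 0.0136 0.1011] yaw -6.13 F [-0.5 -0.4  0.3] w 0.0005 q [-0.21  0.58  1.95  0.    0.62 -0.1 ]
[-0.07  0.17  0.11] [-0.    -0.    -0.001] 0.002
[-0.07  0.79  0.21] [-0.    -0.    -0.001] 0.008
[-0.07  1.41  0.27] [-0.    -0.    -0.001] 0.014
[-0.06  1.66  0.29] [-0.    -0.    -0.001] 0.017
```

View pics/s14.png

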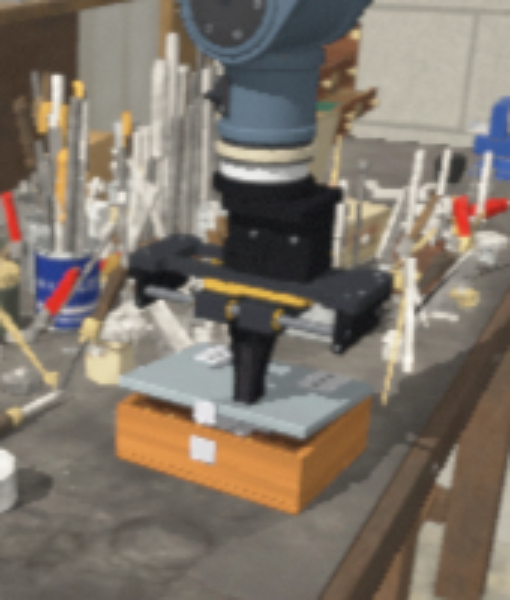

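Nearly closed (about 0.12 rad). Press on slowly until contact.

>>> {"op": "carry_out", "data": {"moves": [[0, 0, 0.2, 0.1, 0, 0, 0], [0, 0, 0.4, 0.15, 0, 0, 0], [0, 0, 0.6, 0.2, 0, 0, 0], [0, 0, 0.8, 0.2, 0, 0, 0], [0, 0, 1.0, 0.2, 0, 0, 0], [0, 0, 1.15, 0.2, 0, 0, 0], [0, 0, 1.3, 0.2, 0, 0, 0], [0, 0, 1.4, 0.2, 0, 0, 0], [0, 0, 1.45, 0.2, 0, 0, 0], [0, 0, 1.45, 0.2, 0, 0, 0]]}}

```text
time: 24.6
position: [0.466, 0.0155, 0.0874]
tool_rot: [-0.706, 0.038, -0.038, 0.706]
ft_force: [-0.1, 1.4, 5.0]
grip_width: 0.0
```

>>> {"op": "carry_out", "data": {"moves": [[0, 0, 0.05, 0, 0, 0, 0], [0, 0, 0.1, 0, 0, 0, 0], [0, 0, 0.15, 0, 0, 0, 0], [0, 0, 0.15, 0, 0, 0, 0]]}}

```text
time: 25.0
position: [0.4661, 0.0155, 0.0873]
tool_rot: [0.706, -0.037, 0.038, -0.706]
ft_force: [-3.4, 0.8, 18.2]
grip_width: 0.0005
```

>>> {"op": "carry_out", "data": {"moves": [[0, 0, -0.5, 0, 0, 0, 0], [0, 0, -2, 0, 0, 0, 0], [0, 0, -5, 0, 0, 0, 0], [0, 0, -9, 0, 0, 0, 0], [0, 0, -13, 0, 0, 0, 0], [0, 0, -16, 0, 0, 0, 0], [0, 0, -18, 0, 0, 0, 0], [0, 0, -18, 0, 0, 0, 0]]}}

```text
time: 25.8
position: [0.4677, 0.015, 0.2682]
tool_rot: [0.707, -0.035, 0.04, -0.706]
ft_force: [-0.1, 0.0, -0.3]
grip_width: 0.0005
```

```bash
python3 -c "
from h import *
import cv2
go()
im=robot.camera('side')[:,:,::-1];cv2.imwrite('pics/s15.png',cv2.resize(im[130:330,130:380],None,fx=3,fy=3))
i=cv2.resize(im[170:240,260:370],None,fx=6,fy=6,interpolation=cv2.INTER_CUBIC);cv2.imwrite('pics/s15z.png',i)"
```

```text
t 25.8 p [0.4677 0.015  0.2682] yaw -6.12 F [-0.1  0.  -0.3] w 0.0005 q [-0.21  0.29  1.79 -0.    1.06 -0.1 ]
```

View pics/s15.png

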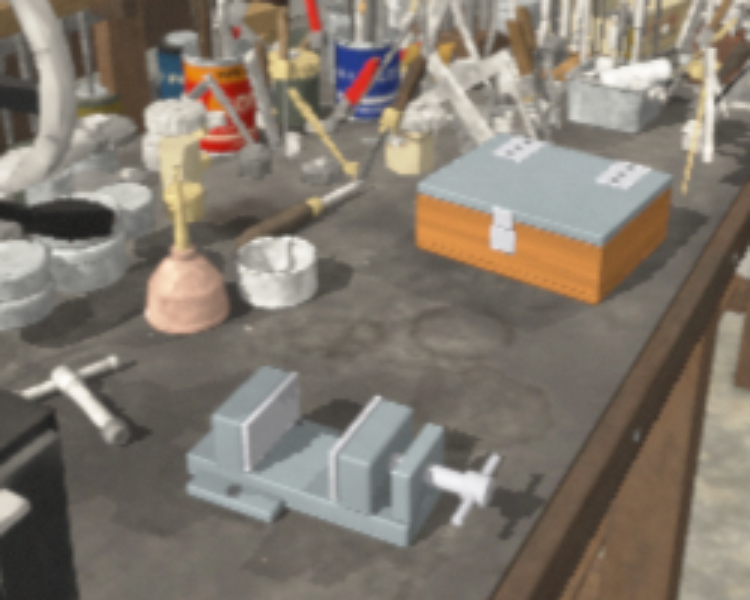

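View pics/s15z.png

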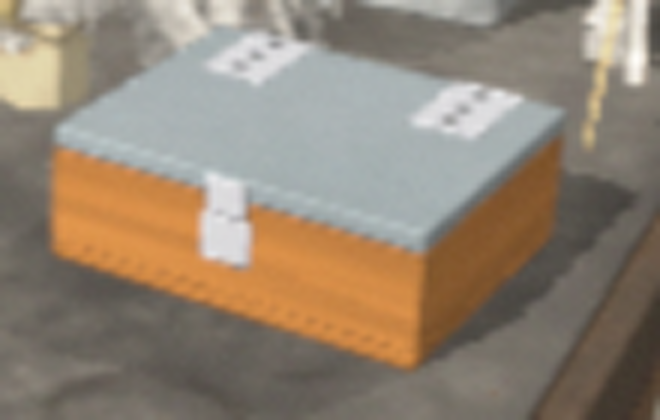

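The lid is flush, with no gap along the front edge, and the tin, key and oil can are where they started.

```bash
python3 -c "
from rig import robot
print(robot.hand_in())"
```

```text
the job is handed in; nothing more can be done
None
```

I moved the vee block from the vice into the case's pocket, closed the lid slowly, and handed the job in at about 25.9 s; no verdict was reported.

- **Block:** I lifted it out by its grooved ends, set it down on the bench and gripped it again across its 44 mm sides. I then lowered it into the pocket until it touched the floor and let go with the lid still open. The picture showed it groove up and square to the hinge.
- **Position check:** The last camera estimate put the block about 4 mm from the pocket's middle. That disagrees slightly with the arm's own reading, which was within 1 mm. One corner was partly hidden by the rim, so I trust the arm reading more. Either way it is inside the 10 mm limit.
- **Lid:** I pushed it at roughly 0.3–0.5 rad/s, slower near the end, until it stopped hard. The force read 18 N with the fingertips at about 62 mm, which is the closed height. The final picture shows no gap along the front edge, and the arm is well clear.
- **Bystanders:** By eye, the tin, chuck key and oil can had not moved. I did not measure them again at the end.

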